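# Oil the latch, free the hold-down bar from its ball and hold it up

## Robot

A 6-joint arm with a two-finger parallel gripper is mounted at the origin on the work surface. World frame = base frame: x ahead of the robot, y to its left, z up, the work surface at z = 0. Lengths are in m, angles in rad, forces in N, time in s.
With the tool pointing down it reaches from about 0.35 to 0.775 m from the base axis. Payload 5.5 kg.
Tool frame: the origin (TCP) lies midway between the tips of the shut fingers; the grasp point (between the pads) lies 19 mm behind it; z points along the fingers, y is the line along which they close (so a half turn about z gives the same grasp; the last joint's range is limited). The gripper opens to 85 mm and grips with 20 to 120 N. Pads are 22 mm wide; open, the fingers measure 114 mm over their backs; the gripper's body (76 mm by 85 mm) begins 54 mm behind the grasp point. The pads swing forward as they close: fully open they stand 13 mm farther back than shut.
Start: joints at [1.103, 0.313, 0.046, 1.304, 0, 1.431], TCP at [0.185, 0.544, 0.231] pointing down, gripper open.
Joint ranges: [-2.76, 2.76], [-0.86, 1.69], [-1.03, 1.26], [-2.2, 2.34], [-1.47, 1.5], [-3.14, 3.14]. Speed limits (rad/s): [2.57, 2.57, 3.14, 3.14, 3.14, 3.14].

## Interface

Orientations are given as a unit quaternion [w, x, y, z].
In Python, from workcell import telemetry, imaging, env gives the robot as it stands. The module is installed in compiled form; this text tells all that it offers.
- The arm moves only by the tool step_arm, never from a script. Its argument "moves" is a list of rows, each a list of 3 entries, a list of its own where there are three numbers: the shift along the tool's x, y, z in mm, then the turn, a rotation vector about the tool's x, y, z in rad, then the finger opening in mm, from 0 to 85.4. A call has 1 to 8 rows; each row is the pose to reach, as a shift and turn from the pose commanded when the call began, along the tool's axes at that moment; what a row does not reach only later rows make up. A row lasts 1/12 s, in which the tool goes at most 41.7 mm and 7.16 degrees, less where a joint would pass 70% of its speed; a pose out of reach is approached as far as the arm can. A call with a gripper value outside its range is refused whole. The fingers move at their own pace and stop on an object; "grip_force" is the grip in N (left out, the last holds). Time passes only in rows, so rows that repeat a pose let the fingers close. It gives the time, the measured TCP pose, the force, the opening and the grip force at its end, in the units of the state.
- telemetry.get_state(): the state, without advancing time (a new reading comes with each control period).
- imaging.read_camera(name): name is "side" or "top"; returns the picture (384x512x3 uint8, red, green, blue); there is no depth.
- imaging.camera_params(name): a dict with "camera_matrix" (3x3 intrinsics, pixels), "pose" (4x4, takes a point from camera to world coordinates). Camera axes: x right, y up, looking along -z (the intrinsics and any distortion apply to the point x, -y, -z); pixel columns grow to the right and rows downward; lengths in m; the calibration is good to about 2 mm. A picture is of the moment at which its call begins. camera_params takes no time and is no camera call.
- env.hand_in(): hands the job in; it is judged then, once.
The state is a dict: "clock": time; "joint_pos": joint angles; "qvel": joint speeds; "tau": joint torques, N m; "tcp_pos": TCP position; "orientation": TCP orientation; "wrist_force": force on the tool from outside, world axes, zero at the start; "ft_torque": the same for the moment, N m; "finger_gap": finger opening in m; "grip_force": force on a finger pad.
Only numpy, scipy, OpenCV 4.12 (cv2) and the standard library are available. Lean on these libraries where they do the work, as an engineer would, in place of code of your own. Each camera call takes 0.05 s, during which the arm holds its last target. There are 200 camera calls.

## Task

Take the small upright brush from its wooden block, dip its tip well down into the open round tin for a moment, touch the tip to the bare steel flat beside the black fin on the hold-down bar's sliding latch, and stand the brush back in its block. Then grip the latch's fin, pull it sideways against its spring as far as it goes, and with it still pulled lift that end of the bar off its ball until the fin is about 80 mm higher than before, so that the panel can be changed. Finish while still gripping and holding the bar steady up there; leave the tin and the other things on the bench where they are.

Things in the scene. Friction and masses are not known exactly. Their poses are not given: they have to be found in the camera images.
- station: Fixed station: plywood board 150 x 390 x 18 mm (local x -75 to 75, y -70 to 320) with ball post, wooden panel (220 mm along x, y 70 to 220), grey drilling jig on it (66 mm high) and hinge bracket at y 260 (103 mm high). It carries bar and latch. Origin at bench height on the ball post's axis; z up, +y from ball to hinge, the latch is pulled towards -x.
- bar (a joint): Hinge of the hold-down bar (aluminium, about 0.6 kg). 0 = down with its head over the ball, positive = ball end raised (rad, stop at 1.1). The axis is parallel to the station's x, through point bar_hinge, 260 mm from the ball's axis. It falls back unless held, and cannot rise from 0 while the latch is shut: a lip of the latch reaches under the ball's collar.
- ball (a point): Centre of the steel ball, 40 mm across, 74 mm above the bench; a flat collar lies below it. It sits inside the bar's coupler head, an aluminium box 64 x 56 mm, open below, top 102 mm above the bench.
- bar_hinge (a point): Hinge axis of the bar, at the bar's mid-width, 85 mm above the bench, at station (0, 260, 85) mm.
- latch (a joint): Travel of the spring latch (m): 0 = shut (it springs back there), positive = pulled towards the station's -x, end stop at 0.022. The lip is clear of the ball's collar from 0.010 on; pull 0.018 to 0.022. The spring pulls back with about 4 N at 0 and 12 N at 0.022.
- latch_fin (a point): Centre of the latch's grip, an upright black flat-sided fin: 16 mm along station x, 26 mm along y, 45 mm high, 131 mm above the bench with the bar down (station x -12, y 0 mm). It moves with latch and bar. Its foot is the slide plate, 108.5 mm up: keep fingertips above that. Pads closing along station x (parallel to the hinge) stay flat on it while the bar swings.
- latch_flat (a point): Place to touch with the brush: centre of the bare steel flat of the latch's slide plate, 38 mm from the fin's centre towards the station's +x, 108.5 mm above the bench. The flat is about 50 mm (x) by 26 mm (y); a touch on it within 22 mm of this point counts.
- stand: Fixed wooden brush block, 70 x 70 mm and 55 mm high, origin at bench height under its centre; in its middle a round hole 24 mm across, 45 mm deep (floor of the hole 10 mm above the bench), with a 3 mm chamfer.
- brush: Small oiling brush standing upright in the block, 160 mm long, 50 g; origin at the centre of its tip, z up along its handle.
- brush_tip (a point): Tip of the bristles (stiff, 10 mm across, widening to 16 mm at 12 mm up; steel ferrule 18 mm across 30 to 50 mm above the tip).
- brush_grip (a point): Place to grip the brush: centre of the round wooden handle's thick part (18 mm across), 125 mm above the tip; the handle ends 160 mm above the tip.
- tin: Open round steel tin, 68 mm across outside and 46 mm high, wall 3 mm, floor 4 mm thick, 0.35 kg, loose on the bench; origin at the centre of its underside, z up.
- drill: Bystander: cordless drill standing on its battery, about 200 mm long and high.
- tape_measure: Bystander: tape measure, 70 x 36 x 66 mm.
- sanding_block: Bystander: cork sanding block, 110 x 65 x 36 mm.
- offcut: Bystander: plywood offcut, 160 x 50 x 18 mm.

How it is judged:
On the way, in this order (a step that is already met when the one before it is completed fails the run):
1. the brush tip is dipped well below the rim of the tin (horizontal distance between brush_tip and tin below 0.03 m and z of brush_tip in the frame of tin below 0.03 m), for 0.2 s.
2. the brush tip touches the steel flat of the latch (distance between brush_tip and latch_flat below 0.028 m and contact force between brush and station above 0.2 N), for 0.05 s.
3. the brush stands in its block again, let go (horizontal distance between brush_tip and stand below 0.012 m and z of brush_tip in the frame of stand below 0.025 m and angle between brush's own z axis and vertical below 0.3 rad and contact force between the fingers and brush below 0.1 N), for 0.2 s.
4. the latch is pulled aside by at least 14 mm while the bar is still down, gripped by the fingers (value of joint latch above 0.014 m and value of joint bar below 0.03 rad and contact force between the fingers and station above 1 N), for 0.1 s.
5. the ball end of the bar is raised (value of joint bar above 0.2 rad), for 0.2 s.
At the end, for the whole second after the job is handed in: The bar is held raised at 0.21 to 0.45 rad (fin about 55 to 110 mm higher than at the start), still, gripped by the fingers and carried by nothing else; the brush stands in its block (tip within 12 mm of its axis and below 25 mm), let go; the tin is upright (all of step 3 and value of joint bar between 0.21 and 0.45 rad and velocity of joint bar between -0.05 and 0.05 rad/s and contact force between the fingers and station above 1 N and contact force between station and drill below 0.1 N and contact force between station and tape_measure below 0.1 N and contact force between station and sanding_block below 0.1 N and contact force between station and offcut below 0.1 N and contact force between station and tin below 0.1 N and contact force between station and brush below 0.1 N and angle between tin's own z axis and vertical below 0.1 rad); the arm keeps its last pose, push and grip.
It fails at once if the drill is pushed away (more than 30 mm) or knocked over (distance of drill from where it was at the start of the episode above 0.03 m or angle between drill's own z axis and vertical above 0.5 rad).
It fails at once if the tape measure is pushed away (more than 30 mm) or knocked over (distance of tape_measure from where it was at the start of the episode above 0.03 m or angle between tape_measure's own z axis and vertical above 0.5 rad).
It fails at once if the sanding block is pushed away (more than 30 mm) or knocked over (distance of sanding_block from where it was at the start of the episode above 0.03 m or angle between sanding_block's own z axis and vertical above 0.5 rad).
It fails at once if the offcut is pushed away (more than 30 mm) or knocked over (distance of offcut from where it was at the start of the episode above 0.03 m or angle between offcut's own z axis and vertical above 0.5 rad).
It fails at once if the tin is pushed away (more than 30 mm) or knocked over (distance of tin from where it was at the start of the episode above 0.03 m or angle between tin's own z axis and vertical above 0.5 rad).
It also fails if it takes over 61 s, if anything falls off the work surface, if the arm or the gripper's body presses on something with over 40 N, if the wrist force passes 120 N, or if a joint passes its speed limit or range.

## Working session

There is one attempt and no reset: what is moved stays moved. The work goes in short steps, Python scripts to look and compute and a tool call to move; the robot and the scene stay as the last step left them, time stands still between calls to the robot, and variables do not carry over. Pictures are saved under pics/ and viewed, at most 10 in all, crops included, and the job is handed in when it is done.

Besides the shell and the picture viewer there is one more tool, called after "Request:" as name(argument=value, ...), one argument or row to a line, values as JSON. step_arm: Moves the arm, as the interface text tells. Its arguments: {"type":"object","properties":{"moves":{"type":"array"},"grip_force":{"type":"number"}},"required":["moves"]}

```bash
mkdir -p pics; python3 - <<'E'
from workcell import telemetry, imaging
import cv2, numpy as np
np.set_printoptions(precision=4,suppress=True)
for n in("side","top"):
    im=imaging.read_camera(n); cv2.imwrite(f"pics/{n}0.png",cv2.cvtColor(im,cv2.COLOR_RGB2BGR))
    p=imaging.camera_params(n); print(n,{k:np.array(v) for k,v in p.items()})
print(telemetry.get_state())
E
```

```text
side {'camera_matrix': array([[387.6359,   0.    , 257.7302],
       [  0.    , 387.6359, 192.3495],
       [  0.    ,   0.    ,   1.    ]]), 'pose': array([[ 0.7893,  0.4774, -0.3861,  0.0951],
       [-0.6139,  0.6078, -0.5036, -0.5486],
       [-0.0058,  0.6345,  0.7729,  0.9703],
       [ 0.    ,  0.    ,  0.    ,  1.    ]])}
top {'camera_matrix': array([[398.2336,   0.    , 251.0831],
       [  0.    , 398.2336, 190.6794],
       [  0.    ,   0.    ,   1.    ]]), 'pose': array([[ 0.02  ,  0.9836, -0.1792,  0.3013],
       [-0.9997,  0.0222,  0.0104,  0.0018],
       [ 0.0142,  0.179 ,  0.9838,  1.2265],
       [ 0.    ,  0.    ,  0.    ,  1.    ]])}
{'clock': 0.1, 'joint_pos': array([ 1.1034,  0.3139,  0.0451,  1.3036, -0.    ,  1.4312]), 'qvel': array([ 0.0001, -0.0017,  0.0032, -0.0006, -0.0002,  0.0013]), 'tau': array([  0.0029, -48.1726,  29.9243,   0.0128,  -0.0002,  -0.    ]), 'tcp_pos': array([0.1849, 0.544 , 0.2305]), 'orientation': array([-0.0002,  0.1632,  0.9866, -0.0008]), 'wrist_force': array([0.3045, 0.8275, 0.2136]), 'ft_torque': array([-0.0785,  0.0581, -0.0245]), 'grip_force': 0.0, 'finger_gap': 0.0853695175721747}
```

View pics/side0.png

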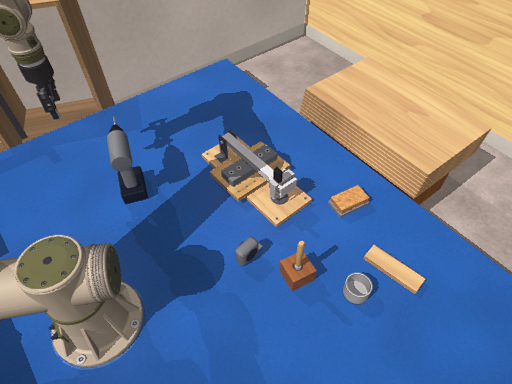

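View pics/top0.png

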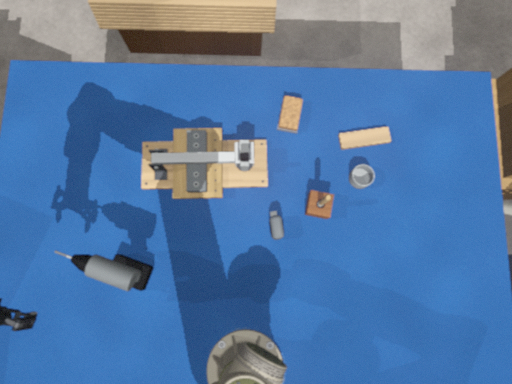

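The side view shows the station with the fin near (278,174), the brush block at (298,268) and the tin at (358,288). In the top view the same things are at about (245,150), (320,204) and (362,176). The ball end points towards world -y. Next I'll enlarge both views.

```bash
cat > h.py <<'E'
import numpy as np, cv2
from workcell import imaging, telemetry
np.set_printoptions(precision=4,suppress=True)
P={n:imaging.camera_params(n) for n in("side","top")}
def ray(n,uv):
    K=np.array(P[n]["camera_matrix"]);T=np.array(P[n]["pose"])
    d=np.linalg.inv(K)@[uv[0],uv[1],1]; return T[:3,3],T[:3,:3]@(d*[1,-1,-1])
def plane(n,uv,z):
    o,d=ray(n,uv); return o+d*(z-o[2])/d[2]
def tri(us,ut):
    (a,d),(b,e)=ray("side",us),ray("top",ut)
    d=d/np.linalg.norm(d);e=e/np.linalg.norm(e)
    s=np.linalg.lstsq(np.c_[d,-e],b-a,rcond=None)[0]
    p,q=a+s[0]*d,b+s[1]*e; return (p+q)/2,np.linalg.norm(p-q)
def proj(n,X):
    T=np.array(P[n]["pose"]);c=T[:3,:3].T@(np.array(X)-T[:3,3])
    q=np.array(P[n]["camera_matrix"])@(c*[1,-1,-1]); return q[:2]/q[2]
def snap(n): return cv2.cvtColor(imaging.read_camera(n),cv2.COLOR_RGB2BGR)
E
python3 - <<'E'
import cv2
t=cv2.imread("pics/top0.png");s=cv2.imread("pics/side0.png")
cv2.imwrite("pics/tc.png",cv2.resize(t[110:230,135:395],None,fx=3,fy=3,interpolation=cv2.INTER_CUBIC))
cv2.imwrite("pics/sc.png",cv2.resize(s[120:310,195:435],None,fx=3,fy=3,interpolation=cv2.INTER_CUBIC))
E
```

```text
(no output)
```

View pics/tc.png

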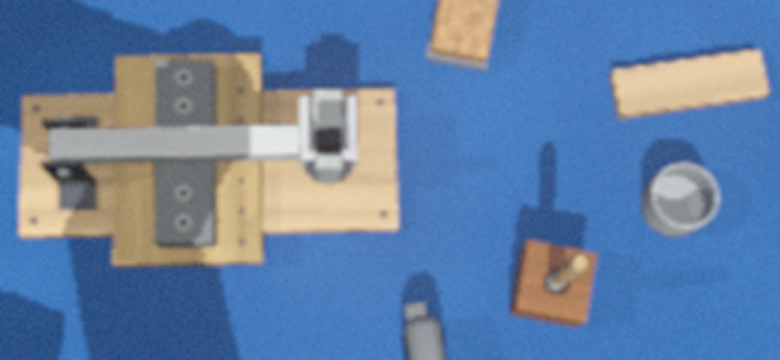

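View pics/sc.png

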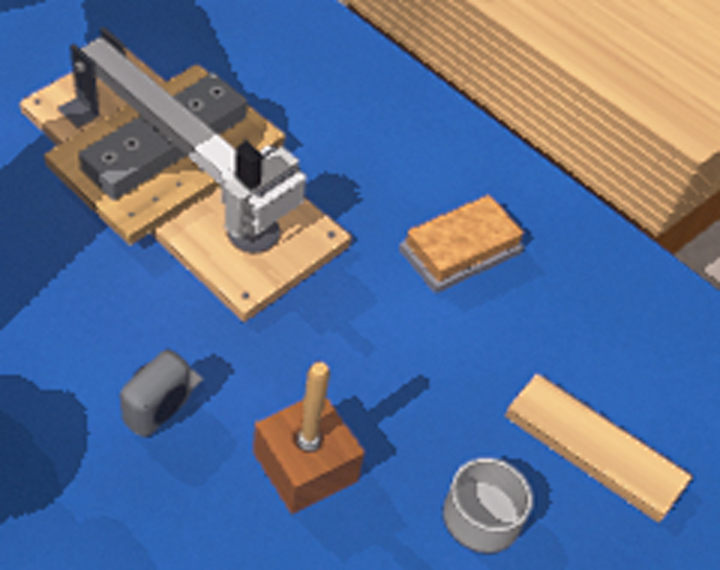

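The top crop shows the board's corners at about (18,237), (22,95), (397,88) and (400,230). The fin is at (328,140), with the light flat above it at (328,105). The block is centred at (555,282), the handle's end is at (577,262) and the tin's rim at (686,195). In the side crop the fin is at (249,165), the handle's end at (318,368) and the tin's rim at (491,490). Now I'll measure these.

```bash
cat > m.py <<'E'
from h import *
t=cv2.imread("pics/top0.png");s=cv2.imread("pics/side0.png")
C=lambda o,p:(o[0]+(p[0]+.5)/3-.5,o[1]+(p[1]+.5)/3-.5)
ot,os=(135,110),(195,120)
def big(img,box,f):
    x0,y0,x1,y1=box; c=img[y0:y1,x0:x1]; m=f(cv2.cvtColor(c,cv2.COLOR_BGR2HSV).astype(int),c.astype(int)).astype(np.uint8)
    k=max(cv2.findContours(m,cv2.RETR_EXTERNAL,cv2.CHAIN_APPROX_NONE)[0],key=cv2.contourArea)
    M=cv2.moments(k); return k.reshape(-1,2)+[x0,y0],(M['m10']/M['m00']+x0,M['m01']/M['m00']+y0)
# block
k,c=big(t,(295,180,345,225),lambda h,b:(h[...,1]>110)&((h[...,0]<18)|(h[...,0]>170)))
r=cv2.minAreaRect(k.astype(np.float32)); print("block px",r)
w=[plane("top",q,.055) for q in cv2.boxPoints(r)]; print("block corners",np.array(w),np.mean(w,0),[np.linalg.norm(w[i]-w[i-1]) for i in range(4)])
# tin
for n,im,b in(("top",t,(345,160,380,192)),("side",s,(338,268,380,308))):
    k,c=big(im,b,lambda h,b:(h[...,1]<90)&(h[...,2]>60))
    print("tin",n,cv2.boundingRect(k.astype(np.int32)),cv2.minEnclosingCircle(k.astype(np.float32)))
print("tin rim top",plane("top",C(ot,(686,195)),.046),"side",plane("side",C(os,(491,490)),.046))
print("handle end",tri(C(os,(318,368)),C(ot,(577,262))))
print("hole top/side",plane("top",C(ot,(555,282)),.055),plane("side",C(os,(309,440)),.055))
# board
cs=np.array([plane("top",C(ot,p),.018)[:2] for p in((18,237),(22,95),(397,88),(400,230))])
print("board",cs,[np.linalg.norm(cs[i]-cs[i-1]) for i in range(4)])
loc=np.array([[-75,320],[75,320],[75,-70],[-75,-70]])/1000
a,b=loc-loc.mean(0),cs-cs.mean(0); th=np.arctan2((a[:,0]*b[:,1]-a[:,1]*b[:,0]).sum(),(a*b).sum())
R=np.array([[np.cos(th),-np.sin(th)],[np.sin(th),np.cos(th)]]); o=cs.mean(0)-R@loc.mean(0)
print("yaw",th,"origin",o,"fin",o+R@[-.012,0],"flat",o+R@[.026,0],"res",cs-(o+loc@R.T))
for n,im,b in(("top",t,(235,140,256,165)),("side",s,(268,160,288,190))):
    k,c=big(im,b,lambda h,b:h[...,2]<75); print("fin",n,c,cv2.boundingRect(k.astype(np.int32)))
    print(proj(n,[*(o+R@[-.012,0]),.1535]),proj(n,[*(o+R@[-.012,0]),.131]))
E
python3 m.py
```

```text
block px ((319.2640075683594, 204.04798889160156), (22.71845245361328, 22.539567947387695), 10.30484676361084)
block corners [[ 0.4508 -0.1751  0.055 ]
 [ 0.518  -0.1875  0.055 ]
 [ 0.5071 -0.2545  0.055 ]
 [ 0.4402 -0.2414  0.055 ]] [ 0.479  -0.2146  0.055 ] [np.float64(0.06714230419174207), np.float64(0.06827924178148315), np.float64(0.067831431480902), np.float64(0.06822748681816428)]
tin top (349, 164, 26, 25) ((361.2542419433594, 175.8728790283203), 13.321269035339355)
tin side (343, 273, 30, 31) ((357.0, 287.8500061035156), 15.669262886047363)
tin rim top [ 0.5737 -0.3519  0.046 ] side [ 0.5751 -0.3462  0.046 ]
handle end (array([ 0.4809, -0.2144,  0.1697]), np.float64(0.0005586907224501318))
hole top/side [ 0.48   -0.2158  0.055 ] [ 0.48   -0.2168  0.055 ]
board [[ 0.5201  0.3286]
 [ 0.6714  0.3349]
 [ 0.6886 -0.058 ]
 [ 0.5363 -0.0631]] [np.float64(0.3920037766675248), np.float64(0.15138314136188552), np.float64(0.3933308752381565), np.float64(0.15239642787862667)]
yaw 0.04199918273843266 origin [0.6094 0.0107] fin [0.5974 0.0102] flat [0.6353 0.0118] res [[-0.0009  0.0013]
 [ 0.0005  0.0013]
 [ 0.0014 -0.002 ]
 [-0.001  -0.0007]]
fin top (243.94444444444446, 156.42222222222222) (241, 153, 7, 7)
[244.6909 154.9847] [244.7031 157.1018]
fin side (277.5833333333333, 174.62121212121212) (274, 167, 9, 16)
[278.0846 170.9132] [277.8144 176.1687]
```

```bash
cat >> h.py <<'E'
from scipy.spatial.transform import Rotation as Ro
def go(xyz,yaw=.042,p0=None,R0=None):
    s=telemetry.get_state(); q=s["orientation"]
    R=Ro.from_quat([q[1],q[2],q[3],q[0]]) if R0 is None else R0; p=s["tcp_pos"] if p0 is None else np.array(p0)
    c,n=np.cos(yaw),np.sin(yaw); G=Ro.from_matrix(np.array([[-n,c,0],[c,n,0],[0,0,-1.]]))
    print("shift mm",(R.inv().apply(np.array(xyz)-p)*1e3).round(1),"turn",(R.inv()*G).as_rotvec().round(3))
E
python3 -c "
from h import *
go([.185,.544,.35]);go([.45,.25,.35])
go([.481,-.2145,.25])"
```

```text
shift mm [  -0.    -0.2 -119.5] turn [-0.001  0.001  1.201]
shift mm [-345.6 -193.2 -119.3] turn [-0.001  0.001  1.201]
shift mm [-524.5 -622.8  -18.6] turn [-0.001  0.001  1.201]
```

Request:
step_arm(
  moves=[
    [[0,0,-40],[0,0,0],85],
    [[0,0,-80],[0,0,0],85],
    [[0,0,-120],[0,0,0],85],
    [[0,0,-120],[0,0,0.12],85],
  ],
  grip_force=40,
)

```text
clock: 0.43
tcp_pos: [0.186, 0.5461, 0.3595]
orientation: [0.001, 0.222, 0.975, 0.006]
wrist_force: [0.0, -0.3, 1.6]
finger_gap: 0.0847
grip_force: 0.0
```

Request:
step_arm(
  moves=[
    [[-366,-150,0],[0,0,1.08],85],
    [[-366,-150,0],[0,0,1.08],85],
    [[-366,-150,0],[0,0,1.08],85],
    [[-366,-150,0],[0,0,1.08],85],
    [[-366,-150,0],[0,0,1.08],85],
    [[-366,-150,0],[0,0,1.08],85],
    [[-366,-150,0],[0,0,1.08],85],
    [[-366,-150,0],[0,0,1.08],85],
  ],
)

```text
clock: 1.1
tcp_pos: [0.4092, 0.2951, 0.3511]
orientation: [-0.0, 0.665, 0.747, -0.0]
wrist_force: [0.7, -0.1, 0.2]
finger_gap: 0.085
grip_force: 0.0
```

```bash
python3 -c "
from h import *
print(telemetry.get_state()['qvel']);go([.481,-.2145,.25])"
```

```text
[-0.9799  0.0813  0.0941  0.0069  0.0011  0.5151]
shift mm [-514.5   11.9  101.1] turn [-0.    -0.     0.075]
```

Request:
step_arm(
  moves=[
    [[-514,12,100],[0,0,0.075],85],
    [[-514,12,100],[0,0,0.075],85],
    [[-514,12,100],[0,0,0.075],85],
    [[-514,12,100],[0,0,0.075],85],
    [[-514,12,100],[0,0,0.075],85],
    [[-514,12,100],[0,0,0.075],85],
    [[-514,12,100],[0,0,0.075],85],
    [[-514,12,100],[0,0,0.075],85],
  ],
)

```text
clock: 1.77
tcp_pos: [0.4557, -0.0287, 0.2871]
orientation: [-0.0, 0.69, 0.724, 0.0]
wrist_force: [0.7, 1.0, -0.8]
finger_gap: 0.0851
grip_force: 0.0
```

```bash
python3 -c "
from h import *
print(telemetry.get_state()['qvel']);go([.481,-.2145,.25])"
```

```text
[-1.0329  0.1774 -0.0379 -0.2273  0.0032 -1.0228]
shift mm [-186.8   16.4   37.1] turn [-0.    -0.     0.006]
```

Request:
step_arm(
  moves=[
    [[-185,16,37],[0,0,0.006],85],
    [[-185,16,37],[0,0,0.006],85],
    [[-185,16,37],[0,0,0.006],85],
    [[-185,16,37],[0,0,0.006],85],
    [[-185,16,37],[0,0,0.006],85],
    [[-185,16,37],[0,0,0.006],85],
    [[-185,16,37],[0,0,0.006],85],
    [[-185,16,37],[0,0,0.006],85],
  ],
)

```text
clock: 2.43
tcp_pos: [0.4806, -0.2102, 0.2503]
orientation: [-0.001, 0.692, 0.722, 0.0]
wrist_force: [0.7, 0.2, 0.9]
finger_gap: 0.0848
grip_force: 0.0
```

```bash
python3 -c "
from h import *
print(telemetry.get_state()['qvel']);go([.481,-.2145,.116])"
```

```text
[ 0.0232 -0.0179 -0.0034  0.0007 -0.0023 -0.0025]
shift mm [ -4.5   0.4 134.3] turn [-0.001 -0.001 -0.   ]
```

Request:
step_arm(
  moves=[
    [[-4.5,0.5,20],[0,0,0],60],
    [[-4.5,0.5,50],[0,0,0],60],
    [[-4.5,0.5,80],[0,0,0],60],
    [[-4.5,0.5,110],[0,0,0],60],
    [[-4.5,0.5,125],[0,0,0],60],
    [[-4.5,0.5,134],[0,0,0],60],
    [[-4.5,0.5,134],[0,0,0],60],
    [[-4.5,0.5,134],[0,0,0],60],
  ],
)

```text
clock: 3.1
tcp_pos: [0.4821, -0.2145, 0.1175]
orientation: [0.0, 0.692, 0.722, 0.0]
wrist_force: [-0.3, 0.1, 0.6]
finger_gap: 0.06
grip_force: 0.0
```

Request:
step_arm(
  moves=[
    [[0,0,0],[0,0,0],30],
    [[0,0,0],[0,0,0],25],
    [[0,0,0],[0,0,0],20],
    [[0,0,0],[0,0,0],12],
    [[0,0,0],[0,0,0],10],
    [[0,0,0],[0,0,0],10],
    [[0,0,0],[0,0,0],10],
    [[0,0,0],[0,0,0],10],
  ],
)

```text
clock: 3.77
tcp_pos: [0.4824, -0.2158, 0.1178]
orientation: [0.001, 0.692, 0.722, 0.0]
wrist_force: [-0.5, -0.6, 6.7]
finger_gap: 0.0171
grip_force: 38.9
```

```bash
python3 -c "
from h import *
s=telemetry.get_state();print(s['wrist_force']);go([.481,-.2145,.116])"
```

```text
[-0.5032 -0.6463  6.6611]
shift mm [ 1.4 -1.3  1.8] turn [ 0.002  0.001 -0.   ]
```

Request:
step_arm(
  moves=[
    [[0,0,-15],[0,0,0],10],
    [[0,0,-35],[0,0,0],10],
    [[0,0,-60],[0,0,0],10],
    [[0,0,-85],[0,0,0],10],
    [[0,0,-110],[0,0,0],10],
    [[0,0,-110],[0,0,0],10],
    [[0,0,-110],[0,0,0],10],
    [[0,0,-110],[0,0,0],10],
  ],
)

```text
clock: 4.43
tcp_pos: [0.4814, -0.2152, 0.226]
orientation: [-0.0, 0.692, 0.722, -0.0]
wrist_force: [0.3, -0.4, -0.8]
finger_gap: 0.0171
grip_force: 39.1
```

```bash
python3 -c "
from h import *
for n in('side','top'): cv2.imwrite(f'pics/{n}1.png',snap(n))
s=cv2.imread('pics/side1.png')[120:310,235:395]; t=cv2.imread('pics/top1.png')[110:300,260:420]
cv2.imwrite('pics/l1.png',cv2.resize(np.hstack([s,t]),None,fx=2.5,fy=2.5,interpolation=cv2.INTER_CUBIC))
print(telemetry.get_state());go([.5745,-.349,.228])"
```

```text
{'clock': 4.5333, 'joint_pos': array([-0.5726,  0.2237, -0.0886,  1.2611,  0.0001,  0.9562]), 'qvel': array([ 0.0005,  0.0031, -0.0009,  0.0026,  0.0015, -0.0009]), 'tau': array([  0.0055, -43.5344,  30.2545,  -0.0004,   0.001 ,   0.0001]), 'tcp_pos': array([ 0.4809, -0.2148,  0.2252]), 'orientation': array([-0.0013,  0.6921,  0.7218, -0.0002]), 'wrist_force': array([ 0.0189,  0.3535, -1.0102]), 'ft_torque': array([0.0329, 0.0049, 0.0066]), 'grip_force': 39.13435935974121, 'finger_gap': 0.016918772980821017}
shift mm [-138.    87.9   -3.2] turn [-0.002 -0.002 -0.   ]
```

View pics/l1.png

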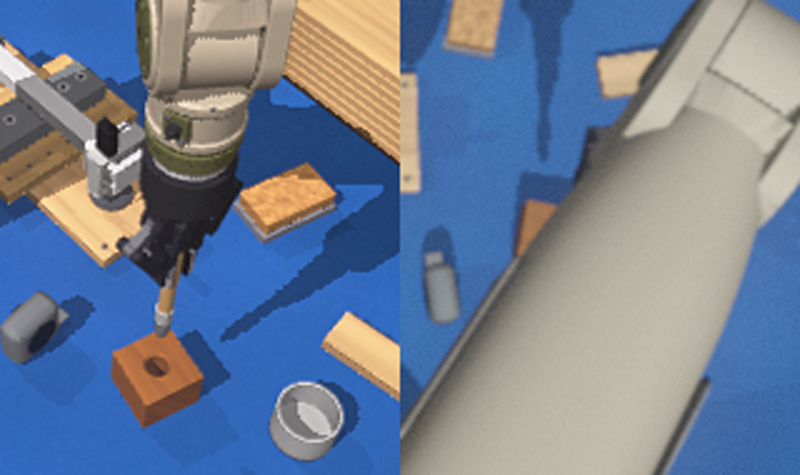

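The side view shows the brush held upright with its tip at crop pixel (162,332), above the now empty hole at (155,367). Next is the move over the tin.

Request:
step_arm(
  moves=[
    [[-30,19,0],[0,0,0],10],
    [[-65,41,0],[0,0,0],10],
    [[-100,63,0],[0,0,0],10],
    [[-125,79,0],[0,0,0],10],
    [[-138,88,0],[0,0,0],10],
    [[-138,88,0],[0,0,0],10],
    [[-138,88,0],[0,0,0],10],
    [[-138,88,0],[0,0,0],10],
  ],
)

```text
clock: 5.2
tcp_pos: [0.5745, -0.3484, 0.2254]
orientation: [-0.002, 0.692, 0.722, -0.0]
wrist_force: [0.2, 0.1, -0.1]
finger_gap: 0.0172
grip_force: 39.2
```

```bash
python3 -c "
from h import *
print(proj('side',[.481,-.2148,.118]))
go([.5745,-.349,.123])"
```

```text
[299.2786 253.3847]
shift mm [ -0.8   0.2 102.4] turn [-0.002 -0.002  0.   ]
```

Request:
step_arm(
  moves=[
    [[-0.5,0,30],[0,0,0],10],
    [[-0.5,0,60],[0,0,0],10],
    [[-0.5,0,85],[0,0,0],10],
    [[-0.5,0,97],[0,0,0],10],
    [[-0.5,0,101],[0,0,0],10],
    [[-0.5,0,101],[0,0,0],10],
    [[-0.5,0,101],[0,0,0],10],
    [[-0.5,0,101],[0,0,0],10],
  ],
)

```text
clock: 5.87
tcp_pos: [0.5762, -0.3502, 0.1277]
orientation: [0.001, 0.692, 0.722, 0.0]
wrist_force: [-1.0, 0.4, -0.2]
finger_gap: 0.017
grip_force: 39.2
```

Request:
step_arm(
  moves=[
    [[0,0,0],[0,0,0],10],
    [[0,0,-30],[0,0,0],10],
    [[0,0,-65],[0,0,0],10],
    [[0,0,-105],[0,0,0],10],
    [[0,0,-145],[0,0,0],10],
    [[0,0,-180],[0,0,0],10],
    [[0,0,-180],[0,0,0],10],
    [[0,0,-180],[0,0,0],10],
  ],
)

```text
clock: 6.53
tcp_pos: [0.5767, -0.3509, 0.31]
orientation: [0.004, 0.692, 0.722, 0.0]
wrist_force: [0.7, -0.3, -0.6]
finger_gap: 0.0166
grip_force: 39.3
```

```bash
python3 -c "
from h import *
go([.6353,.0118,.29]);go([.6353,.0118,.2165])"
```

```text
shift mm [360.   73.7  18.6] turn [ 0.006  0.005 -0.   ]
shift mm [360.4  73.2  92.1] turn [ 0.006  0.005 -0.   ]
```

Request:
step_arm(
  moves=[
    [[40,8,0],[0,0,0],10],
    [[80,16,0],[0,0,0],10],
    [[120,24,0],[0,0,0],10],
    [[160,32,0],[0,0,0],10],
    [[200,40,0],[0,0,0],10],
    [[240,49,0],[0,0,0],10],
    [[280,57,0],[0,0,0],10],
    [[320,65,0],[0,0,0],10],
  ],
)

```text
clock: 7.2
tcp_pos: [0.6263, -0.0255, 0.3042]
orientation: [-0.001, 0.692, 0.722, -0.001]
wrist_force: [1.8, 0.4, -0.8]
finger_gap: 0.0168
grip_force: 39.2
```

Request:
step_arm(
  moves=[
    [[25,5,5],[0,0,0],10],
    [[40,8,15],[0,0,0],10],
    [[40,8,15],[0,0,0],10],
    [[40,8,15],[0,0,0],10],
    [[40,8,15],[0,0,0],10],
    [[40,8,15],[0,0,0],10],
  ],
)

```text
clock: 7.7
tcp_pos: [0.6332, 0.0111, 0.2904]
orientation: [-0.0, 0.693, 0.721, -0.0]
wrist_force: [-0.0, -0.6, -0.4]
finger_gap: 0.0172
grip_force: 39.2
```

```bash
python3 -c "
from h import *
a=snap('side')[120:240,200:360]
cv2.imwrite('pics/f.png',cv2.resize(a,None,fx=4,fy=4,interpolation=cv2.INTER_CUBIC))
s=telemetry.get_state();print(s['tcp_pos'],s['wrist_force']);go([.6353,.0118,.2165]);p=s['tcp_pos']-[0,0,.108];print(proj('side',p),'flat',proj('side',[.6353,.0118,.1085]))"
```

```text
[0.6333 0.011  0.2907] [-0.7694 -0.255  -0.6877]
shift mm [ 0.7  2.  74.2] turn [ 0.     0.    -0.002]
[287.999  157.9726] flat [286.9904 175.0172]
```

View pics/f.png

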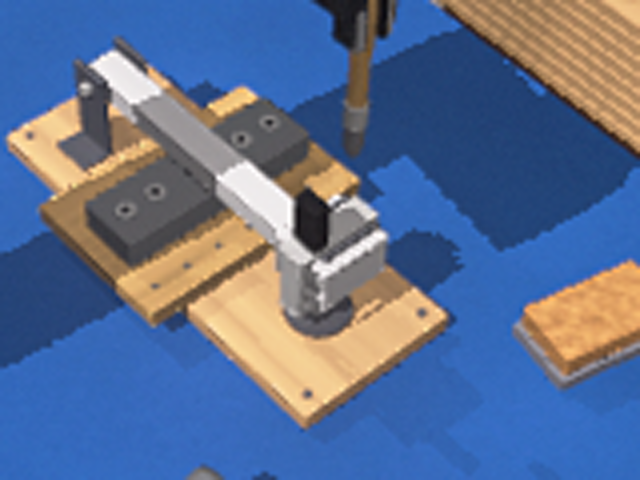

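The side crop shows the tip at (353,152), where I predicted it, straight above the grey flat at (350,215). Lower it onto the flat.

Request:
step_arm(
  moves=[
    [[0.5,2,20],[0,0,0],10],
    [[0.5,2,40],[0,0,0],10],
    [[0.5,2,55],[0,0,0],10],
    [[0.5,2,64],[0,0,0],10],
    [[0.5,2,68],[0,0,0],10],
    [[0.5,2,70],[0,0,0],10],
    [[0.5,2,71],[0,0,0],10],
    [[0.5,2,71],[0,0,0],10],
  ],
)

```text
clock: 8.42
tcp_pos: [0.6357, 0.0131, 0.2206]
orientation: [0.001, 0.692, 0.722, 0.0]
wrist_force: [0.6, -0.3, -0.2]
finger_gap: 0.0172
grip_force: 39.3
```

Request:
step_arm(
  moves=[
    [[0,0,1],[0,0,0],10],
    [[0,0,2],[0,0,0],10],
    [[0,0,3],[0,0,0],10],
    [[0,0,3],[0,0,0],10],
  ],
)

```text
clock: 8.75
tcp_pos: [0.6353, 0.0135, 0.2167]
orientation: [0.0, 0.692, 0.722, 0.0]
wrist_force: [0.5, -0.9, -0.7]
finger_gap: 0.017
grip_force: 39.3
```

Request:
step_arm(
  moves=[
    [[0,0,1],[0,0,0],10],
    [[0,0,2],[0,0,0],10],
    [[0,0,2],[0,0,0],10],
  ],
)

```text
clock: 9.0
tcp_pos: [0.6356, 0.0134, 0.2163]
orientation: [0.001, 0.692, 0.722, 0.001]
wrist_force: [-1.3, 0.2, 5.0]
finger_gap: 0.0171
grip_force: 40.0
```

Request:
step_arm(
  moves=[
    [[0,0,1],[0,0,0],10],
    [[0,0,2],[0,0,0],10],
    [[0,0,2],[0,0,0],10],
  ],
)

```text
clock: 9.25
tcp_pos: [0.6359, 0.0134, 0.2161]
orientation: [0.002, 0.692, 0.722, 0.001]
wrist_force: [-3.9, -0.6, 13.2]
finger_gap: 0.0167
grip_force: 41.2
```

Request:
step_arm(
  moves=[
    [[0,0,-20],[0,0,0],10],
    [[0,0,-50],[0,0,0],10],
    [[0,0,-80],[0,0,0],10],
    [[0,0,-85],[0,0,0],10],
    [[0,0,-85],[0,0,0],10],
    [[0,0,-85],[0,0,0],10],
  ],
)

```text
clock: 9.75
tcp_pos: [0.6354, 0.0134, 0.2973]
orientation: [0.0, 0.692, 0.722, 0.0]
wrist_force: [-0.6, -0.2, -0.2]
finger_gap: 0.0168
grip_force: 39.5
```

```bash
python3 -c "
from h import *
go([.481,-.2148,.226])"
```

```text
shift mm [-221.5 -163.9   71.3] turn [ 0. -0.  0.]
```

Request:
step_arm(
  moves=[
    [[-30,-22,0],[0,0,0],10],
    [[-60,-44,0],[0,0,0],10],
    [[-90,-67,10],[0,0,0],10],
    [[-120,-89,20],[0,0,0],10],
    [[-150,-111,35],[0,0,0],10],
    [[-180,-133,50],[0,0,0],10],
    [[-205,-152,60],[0,0,0],10],
    [[-221,-164,70],[0,0,0],10],
  ],
)

```text
clock: 10.42
tcp_pos: [0.4775, -0.2156, 0.2247]
orientation: [-0.002, 0.693, 0.721, -0.001]
wrist_force: [0.8, -0.4, -0.3]
finger_gap: 0.017
grip_force: 39.5
```

Request:
step_arm(
  moves=[
    [[0,0,0],[0,0,0],10],
    [[0,0,0],[0,0,0],10],
    [[0,0,0],[0,0,0],10],
    [[0,0,0],[0,0,0],10],
  ],
)

```text
clock: 10.75
tcp_pos: [0.4812, -0.2135, 0.2275]
orientation: [-0.0, 0.692, 0.722, 0.0]
wrist_force: [-0.1, -0.1, -0.1]
finger_gap: 0.0172
grip_force: 39.5
```

```bash
python3 -c "
from h import *
im=snap('side'); a=im[200:300,240:360]
cv2.imwrite('pics/r.png',cv2.resize(a,None,fx=6,fy=6,interpolation=cv2.INTER_CUBIC))
s=telemetry.get_state();print(s['tcp_pos']);go([.481,-.2148,.12]);p=s['tcp_pos']
o=[240,200]
for z in(.1077,.0777,.0577,.02): print(z,(proj('side',p-[0,0,z])-o)*6)
print('hole',(proj('side',[.481,-.2148,.055])-o)*6)"
```

```text
[ 0.4814 -0.2135  0.2277]
shift mm [ -1.3  -0.5 107.7] turn [ 0.    -0.     0.002]
0.1077 [354.557  315.1597]
0.0777 [360.1794 277.4414]
0.0577 [364.0823 251.2581]
0.02 [371.8009 199.4766]
hole [344.6484 393.6573]
```

View pics/r.png

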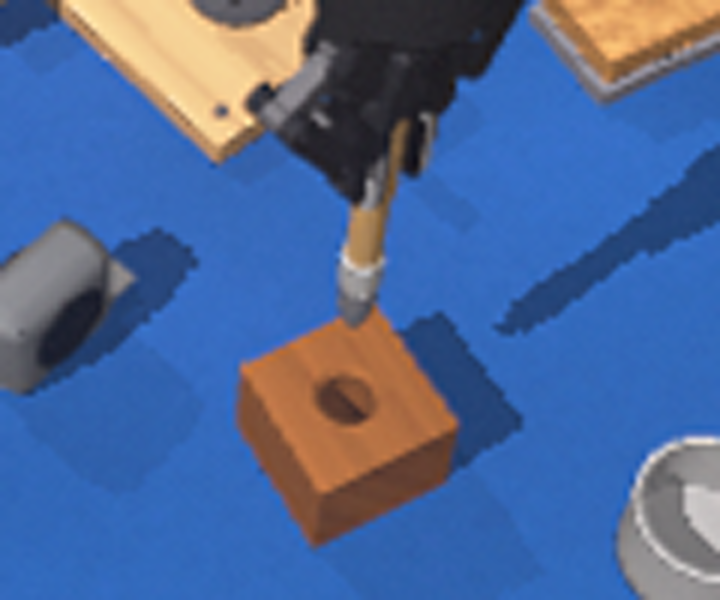

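The tip is at (355,322), as predicted, and the empty hole is at (346,400), within about 1 px of where it should be. Insert the brush.

Request:
step_arm(
  moves=[
    [[-1.5,-0.5,20],[0,0,0],10],
    [[-1.5,-0.5,40],[0,0,0],10],
    [[-1.5,-0.5,58],[0,0,0],10],
    [[-1.5,-0.5,72],[0,0,0],10],
    [[-1.5,-0.5,86],[0,0,0],10],
    [[-1.5,-0.5,98],[0,0,0],10],
    [[-1.5,-0.5,106],[0,0,0],10],
    [[-1.5,-0.5,108],[0,0,0],10],
  ],
)

```text
clock: 11.47
tcp_pos: [0.4801, -0.2147, 0.1184]
orientation: [-0.001, 0.692, 0.722, -0.0]
wrist_force: [0.1, 0.4, -0.0]
finger_gap: 0.017
grip_force: 39.5
```

Request:
step_arm(
  moves=[
    [[0,0,0],[0,0,0],10],
    [[0,0,0],[0,0,0],10],
    [[0,0,0],[0,0,0],10],
  ],
)

```text
clock: 11.72
tcp_pos: [0.4809, -0.216, 0.1206]
orientation: [0.001, 0.692, 0.722, 0.0]
wrist_force: [1.0, -0.7, -0.7]
finger_gap: 0.017
grip_force: 39.5
```

Request:
step_arm(
  moves=[
    [[0,0,1.5],[0,0,0],10],
    [[0,0,1.5],[0,0,0],20],
    [[0,0,1.5],[0,0,0],25],
    [[0,0,1.5],[0,0,0],35],
    [[0,0,1.5],[0,0,0],50],
    [[0,0,1.5],[0,0,0],60],
    [[0,0,1.5],[0,0,0],60],
    [[0,0,1.5],[0,0,0],60],
  ],
)

```text
clock: 12.38
tcp_pos: [0.4802, -0.2158, 0.1181]
orientation: [-0.0, 0.692, 0.722, 0.0]
wrist_force: [0.7, -0.1, 0.0]
finger_gap: 0.0598
grip_force: 0.0
```

Request:
step_arm(
  moves=[
    [[0,0,-20],[0,0,0],60],
    [[0,0,-50],[0,0,0],60],
    [[0,0,-85],[0,0,0],60],
    [[0,0,-120],[0,0,0],60],
    [[0,0,-150],[0,0,0],60],
    [[0,0,-150],[0,0,0],60],
  ],
)

```text
clock: 12.88
tcp_pos: [0.4826, -0.2173, 0.2748]
orientation: [0.005, 0.692, 0.722, 0.001]
wrist_force: [1.0, -0.4, -0.4]
finger_gap: 0.06
grip_force: 0.0
```

```bash
python3 -c "
from h import *
im=snap('side'); a=im[200:320,240:400]
cv2.imwrite('pics/q.png',cv2.resize(a,None,fx=4,fy=4,interpolation=cv2.INTER_CUBIC))
s=telemetry.get_state();print(s['tcp_pos'],s['finger_gap']);go([.5974,.0102,.27])"
```

```text
[ 0.482  -0.2169  0.2718] 0.05991755435609215
shift mm [222.1 124.9   1.7] turn [0.006 0.004 0.   ]
```

View pics/q.png

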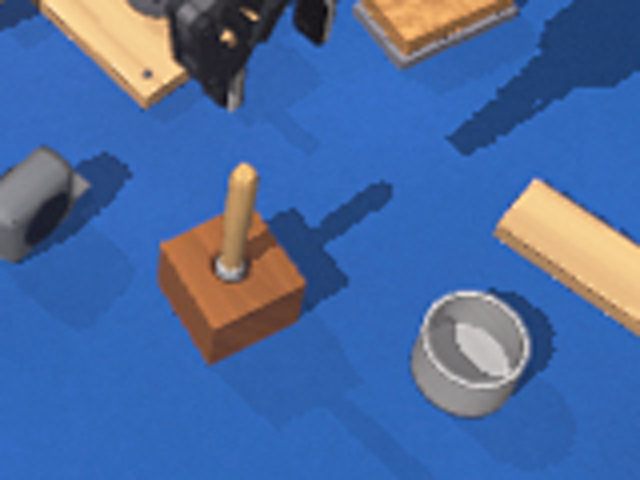

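The brush stands in its block again (handle's end at (243,172), ferrule in the hole at (230,268)) and the tin hasn't moved. Next is the fin.

Request:
step_arm(
  moves=[
    [[40,22,0],[0,0,0],60],
    [[75,42,0],[0,0,0],60],
    [[110,62,0],[0,0,0],60],
    [[145,82,0],[0,0,0],60],
    [[180,101,0],[0,0,0],60],
    [[208,117,0],[0,0,0],60],
    [[222,125,0],[0,0,0],60],
    [[222,125,0],[0,0,0],60],
  ],
)

```text
clock: 13.6
tcp_pos: [0.5963, 0.0147, 0.2659]
orientation: [-0.001, 0.69, 0.723, -0.0]
wrist_force: [0.4, -0.3, 0.2]
finger_gap: 0.0601
grip_force: 0.0
```

Request:
step_arm(
  moves=[
    [[0,0,0],[0,0,0],60],
    [[0,0,0],[0,0,0],60],
    [[0,0,0],[0,0,0],60],
  ],
)

```text
clock: 13.85
tcp_pos: [0.5952, 0.0102, 0.2677]
orientation: [-0.0, 0.693, 0.721, -0.0]
wrist_force: [-0.9, -0.0, 0.1]
finger_gap: 0.0599
grip_force: 0.0
```

```bash
python3 -c "
from h import *
s=telemetry.get_state();print(s['tcp_pos'],s['finger_gap'],s['joint_pos']);go([.5974,.0102,.118])"
```

```text
[0.5952 0.0102 0.2677] 0.05988301646252588 [-0.1176  0.3489  0.1846  1.4076 -0.0002  1.4126]
shift mm [ -0.    2.4 149.7] turn [-0.001  0.    -0.001]
```

Request:
step_arm(
  moves=[
    [[1,2,35],[0,0,0],60],
    [[1,2,70],[0,0,0],60],
    [[1,2,100],[0,0,0],60],
    [[1,2,122],[0,0,0],60],
    [[1,2,138],[0,0,0],60],
    [[1,2,146],[0,0,0],60],
    [[1,2,148],[0,0,0],60],
    [[1,2,148],[0,0,0],60],
  ],
)

```text
clock: 14.52
tcp_pos: [0.5976, 0.0115, 0.1203]
orientation: [-0.0, 0.693, 0.721, -0.0]
wrist_force: [-0.2, 0.5, -0.0]
finger_gap: 0.0602
grip_force: 0.0
```

Request:
step_arm(
  moves=[
    [[0,0,0],[0,0,0],40],
    [[0,0,0],[0,0,0],25],
    [[0,0,0],[0,0,0],18],
    [[0,0,0],[0,0,0],10],
    [[0,0,0],[0,0,0],8],
    [[0,0,0],[0,0,0],8],
    [[0,0,0],[0,0,0],8],
    [[0,0,0],[0,0,0],8],
  ],
  grip_force=70,
)

```text
clock: 15.18
tcp_pos: [0.5993, 0.0122, 0.1215]
orientation: [0.001, 0.692, 0.722, 0.001]
wrist_force: [3.2, -0.0, 5.7]
finger_gap: 0.0149
grip_force: 69.6
```

Request:
step_arm(
  moves=[
    [[0,-3,0],[0,0,0],8],
    [[0,-6,0],[0,0,0],8],
    [[0,-9,0],[0,0,0],8],
    [[0,-12,0],[0,0,0],8],
    [[0,-15,0],[0,0,0],8],
    [[0,-18,0],[0,0,0],8],
    [[0,-20,0],[0,0,0],8],
    [[0,-20,0],[0,0,0],8],
  ],
)

```text
clock: 15.85
tcp_pos: [0.5811, 0.0114, 0.1215]
orientation: [0.003, 0.692, 0.722, 0.003]
wrist_force: [10.3, 0.7, 0.5]
finger_gap: 0.0151
grip_force: 68.9
```

```bash
python3 -c "
from h import *
s=telemetry.get_state();print(s['tcp_pos'],s['finger_gap'],s['wrist_force'],s['ft_torque'])"
```

```text
[0.5811 0.0114 0.1215] 0.015081173541720587 [10.26    0.6866  0.5217] [ 0.1446 -1.4082 -0.0132]
```

Request:
step_arm(
  moves=[
    [[0,-2,0],[0,0,0],8],
    [[0,-4,0],[0,0,0],8],
    [[0,-5,0],[0,0,0],8],
    [[0,-5,0],[0,0,0],8],
    [[0,-5,0],[0,0,0],8],
  ],
)

```text
clock: 16.27
tcp_pos: [0.5771, 0.0113, 0.1215]
orientation: [0.003, 0.692, 0.722, 0.003]
wrist_force: [11.4, 2.2, -0.3]
finger_gap: 0.0152
grip_force: 68.9
```

Request:
step_arm(
  moves=[
    [[0.7,0,-5],[0,-0.02,0],8],
    [[1.6,0,-10.4],[0,-0.04,0],8],
    [[2.6,0,-15.5],[0,-0.06,0],8],
    [[3.7,0,-20.7],[0,-0.08,0],8],
    [[4.9,0,-25.8],[0,-0.1,0],8],
    [[6.2,0,-31],[0,-0.12,0],8],
    [[7.5,0,-36],[0,-0.14,0],8],
    [[9,0,-41],[0,-0.16,0],8],
  ],
)

```text
clock: 16.93
tcp_pos: [0.5767, 0.0202, 0.1623]
orientation: [0.061, 0.69, 0.719, -0.053]
wrist_force: [13.1, -0.9, -2.0]
finger_gap: 0.0149
grip_force: 68.6
```

```bash
python3 -c "
from h import *
s=telemetry.get_state();print(s['joint_pos'],s['wrist_force'],s['ft_torque'])"
```

```text
[-0.0206  0.3411 -0.0954  1.1158 -0.1602  1.5074] [13.1006 -0.8566 -1.9628] [ 0.3353 -1.9395  0.3812]
```

Request:
step_arm(
  moves=[
    [[0.7,0,-5],[0,-0.02,0],8],
    [[1.6,0,-10.4],[0,-0.04,0],8],
    [[2.6,0,-15.5],[0,-0.06,0],8],
    [[3.7,0,-20.7],[0,-0.08,0],8],
    [[4.9,0,-25.8],[0,-0.1,0],8],
    [[6.2,0,-31],[0,-0.12,0],8],
    [[7.5,0,-36],[0,-0.14,0],8],
    [[9,0,-41],[0,-0.16,0],8],
  ],
)

```text
clock: 17.6
tcp_pos: [0.576, 0.0356, 0.2015]
orientation: [0.118, 0.684, 0.712, -0.108]
wrist_force: [14.1, -2.2, -0.4]
finger_gap: 0.0151
grip_force: 68.7
```

Request:
step_arm(
  moves=[
    [[0,0,0],[0,0,0],8],
    [[0,0,0],[0,0,0],8],
    [[0,0,0],[0,0,0],8],
    [[0,0,0],[0,0,0],8],
    [[0,0,0],[0,0,0],8],
    [[0,0,0],[0,0,0],8],
    [[0,0,0],[0,0,0],8],
    [[0,0,0],[0,0,0],8],
  ],
)

```text
clock: 18.27
tcp_pos: [0.576, 0.0355, 0.2012]
orientation: [0.118, 0.684, 0.712, -0.107]
wrist_force: [14.2, -1.6, -0.8]
finger_gap: 0.0149
grip_force: 68.9
```

```bash
python3 -c "
from h import *
im=snap('side'); a=im[120:310,195:395]
cv2.imwrite('pics/e.png',cv2.resize(a,None,fx=3,fy=3,interpolation=cv2.INTER_CUBIC))
s=telemetry.get_state();print(s['tcp_pos'],s['qvel'],s['wrist_force'],s['ft_torque'])"
```

```text
[0.576  0.0355 0.2012] [-0.0004 -0.0004  0.0017  0.0001 -0.0021  0.0022] [14.693  -1.623  -0.1523] [ 0.392  -1.9789  0.7557]
```

View pics/e.png

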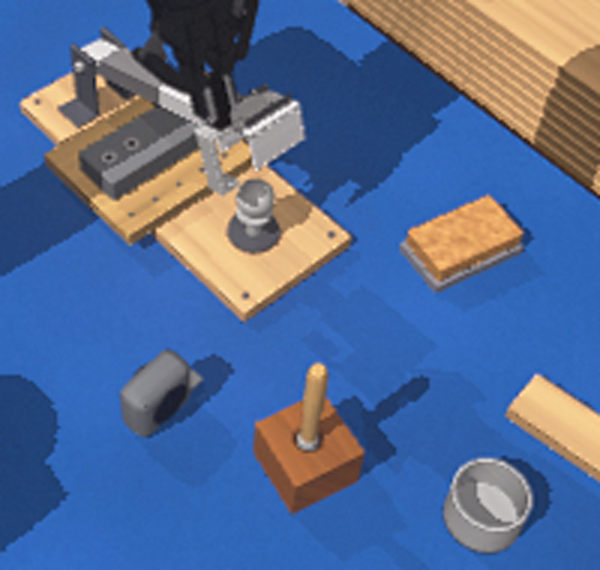

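The picture shows the bar's head clear of the ball, with the ball in the open at (255,205). The fin is gripped and the arm is still. The brush is in its block and the tin is where it was. The TCP rose 80 mm, which puts the bar at about 0.31 rad.

```bash
python3 -c "
from workcell import env
print(env.hand_in())"
```

```text
the job is handed in; nothing more can be done
None
```

The whole task was carried out and handed in, with no verdict returned: the brush was dipped, touched to the flat and stood back in its block, and the latch fin is gripped and pulled about 22 mm, holding the bar steady with the tool 80 mm higher (about 0.31 rad).

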